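# Turn the drape mould over onto the ware board

## Task

Turn the flat wooden drape mould over without picking it up: push it along the bench against the front edge of the thick ware board until it tips up on its edge, and push it on over, so that it falls broad face down on the board. Then push it in until all of it lies on the board with nothing overhanging; never pinch, lift or carry it, and leave the pots and tools where they are.

Things in the scene. Friction and masses are not known exactly. Their poses are not given: they have to be found in the camera images.
- mould: loose solid wooden drape mould, 0.12 kg, a flat truncated pyramid 16 mm thick: broad face 110 (its x) by 100 mm (its y), narrow face 94 by 84 mm, two dark air holes. Starts narrow face down on the bench, 25 to 65 mm short of the board's front edge, its x roughly along the board's. Origin: centre of the narrow face; z points to the broad face. A fingertip grips its rim by friction.
- board: thick ware board, fixed to the bench, 240 mm (its x) by 460 mm (its y), 22 mm thick. Origin: centre of its underside, on the bench; its top is at z = 22 mm. Its front edge, an upright face 22 mm high towards the robot, lies at board x = -120 mm and runs along the board's y; x points away from the robot. Pressing the mould against this edge with about 10 N gives the fingertip friction enough to raise the near rim.
- mould_near_left (a point): corner of the mould's broad face, -55 mm along its x, +50 mm along its y, 16 mm along its z from the mould's origin (near and left as seen from the robot at the start)
- mould_near_right (a point): corner of the mould's broad face, -55 mm along its x, -50 mm along its y, 16 mm along its z from the mould's origin (near and right as seen from the robot at the start)
- mould_far_left (a point): corner of the mould's broad face, +55 mm along its x, +50 mm along its y, 16 mm along its z from the mould's origin (far and left as seen from the robot at the start)
- mould_far_right (a point): corner of the mould's broad face, +55 mm along its x, -50 mm along its y, 16 mm along its z from the mould's origin (far and right as seen from the robot at the start)
- gourd_vase: gourd-shaped unglazed vase, 68 mm across, 134 mm tall, standing near the middle of the depth of the board's left part. Loose; leave alone. Origin: centre of its underside
- egg_vase: egg-shaped unglazed vase, 62 mm across, 92 mm tall, standing near the middle of the depth of the board's right part. Loose; leave alone. Origin: centre of its underside
- squat_vase: squat unglazed vase, 72 mm across, 78 mm tall, standing at the back of the board near its middle. Loose; leave alone. Origin: centre of its underside
- teacup: open unglazed cup, 68 mm across, 60 mm tall, on the bench to the left of the mould. Loose; leave alone. Origin: centre of its underside
- glaze_brush: wooden brush 180 mm long lying on the bench to the right of the mould, handle to its -x. Loose; leave alone. Origin: centre of its underside, near the middle of its length
- lidded_pot: small lidded pot, 66 mm across, 62 mm tall, on the bench left and nearer the robot. Loose; leave alone. Origin: centre of its underside
- rib: flat wooden potter's rib 90 x 45 x 8 mm, lying on the bench right and nearer the robot. Loose; leave alone. Origin: centre of its underside
There are look-alikes about, which are no part of the job. Of the things that look like the mould, the largest one is meant.

How it is judged:
By the outcome, as a careful person would: the job done as asked, in the order asked, and still so for the second after the job is handed in, with the robot touching nothing.
It also fails if it takes over 67 s, if anything falls off the work surface, if the arm or the gripper's body presses on something with over 40 N, if the wrist force passes 120 N, or if a joint passes its speed limit or range.

## Robot

A 6-joint arm with a two-finger parallel gripper is mounted at the origin on the work surface. World frame = base frame: x ahead of the robot, y to its left, z up, the work surface at z = 0. Lengths are in m, angles in degrees, forces in N, time in s.
With the tool pointing down it reaches from about 0.35 to 0.875 m from the base axis. Payload 4.2 kg.
Tool frame: the origin (TCP) lies at the very end of the fingers, on their centre line; the grasp point (between the pads) lies 19 mm behind it; z points along the fingers, y is the line along which they close (so a half turn about z gives the same grasp; the last joint's range is limited). The gripper opens to 87 mm and grips with 3 to 60 N. Pads are 19 mm wide; open, the fingers measure 117 mm over their backs; the gripper's body (75 mm by 190 mm) begins 51 mm behind the grasp point.
Start: joints at [-53.365, 22.042, 0.453, 0, -68.411, -14.817], TCP at [0.232, -0.58, 0.223] pointing down, gripper open.
Joint ranges: [-179.83, 179.83], [-69.29, 118.12], [-61.27, 80.66], [-181.25, 117.63], [-171.15, -9.14], [-177.46, 177.46]. Speed limits (degrees/s): [159.86, 159.86, 180, 180, 180, 180].

## Interface

Orientations are given as a 3x3 rotation matrix whose columns are the frame's x, y, z axes.
In Python, from station import sense, cams, r gives the robot as it stands. The module is installed in compiled form; this text tells all that it offers.
- The arm moves only by the tool step_arm, never from a script. Its argument "targets" is text: rows parted by semicolons, each of 4 numbers parted by spaces: the shift along the tool's x, y, z in cm, then the turn about the tool's z in degrees. In form: x y z turn; .... A call has 1 to 12 rows; each row shifts and turns the commanded pose from where the row before left it, along the tool's axes as they then stand; what a row does not reach is not made up. A row lasts 1/12 s, in which the tool goes at most 41.7 mm and 7.16 degrees, less where a joint would pass 70% of its speed; a pose out of reach is approached as far as the arm can. A call with a gripper value outside its range is refused whole. "claw" is the finger opening in cm, from 0 to 8.7, set as the call begins (left out, the last holds). The fingers move at their own pace and stop on an object; the grip force is fixed at half the most. Time passes only in rows, so rows that do not move let the fingers close. It gives the time, the measured TCP pose, the force, the opening and the grip force at its end, in the units of the state.
- sense(): the state, without advancing time (a new reading comes with each control period).
- cams.capture(name): name is "side" or "top"; returns a dict with "frame" (384x512x3 uint8, blue, green, red), "vertical_fov" (degrees; the focal length in pixels is half the picture's height over the tangent of half this angle, whatever the lens; pixels are square), "cx", "cy" (the principal point, pixels), "eye" and "rotation" of the camera in the world. Camera axes: x right, y down, z forward; pixel columns grow to the right and rows downward; lengths in m; the calibration is good to about 2 mm. A picture is of the moment at which its call begins. There is no depth.
- r.finish_job(): hands the job in; it is judged then, once.
The state is a dict: "time_s": time; "joints": joint angles; "joint_velocities": joint speeds; "effort": joint torques, N m; "tcp_pos": TCP position; "ee_rot": TCP orientation; "wrist_force": force on the tool from outside, world axes, zero at the start; "moment": the same for the moment, N m; "gripper_width": opening from 0.0 (shut) to 1.0 (fully open); "gripper_force": force on a finger pad.
Only numpy, scipy, OpenCV 4.12 (cv2) and the standard library are available. Lean on these libraries where they do the work, as an engineer would, in place of code of your own. Each camera call takes 0.05 s, during which the arm holds its last target. There are 200 camera calls.

## Working session

There is one attempt and no reset: what is moved stays moved. The work goes in short steps, Python scripts to look and compute and a tool call to move; the robot and the scene stay as the last step left them, time stands still between calls to the robot, and variables do not carry over. Pictures are saved under pics/ and viewed, at most 10 in all, crops included, and the job is handed in when it is done.

Besides the shell and the picture viewer there is one more tool, called after "Emit:" in YAML: its name, and indented under it one key for each argument. step_arm: Moves the arm, as the interface text tells. Its arguments: {"type":"object","properties":{"targets":{"type":"string"},"claw":{"type":"number"}},"required":["targets"]}

```bash
mkdir -p pics; cat > h.py <<'E'
import numpy as np, cv2
from station import sense, cams, r
def cap(n,f=None):
    d=cams.capture(n)
    if f: cv2.imwrite('pics/'+f,d['frame'])
    return d
def ray(d,u,v,z):
    f=d['frame'].shape[0]/2/np.tan(np.radians(d['vertical_fov']/2))
    w=np.array(d['rotation'])@np.array([(u-d['cx'])/f,(v-d['cy'])/f,1]); e=np.array(d['eye'])
    return e+w*(z-e[2])/w[2]
def st():
    s=sense(); print(s['time_s'],np.round(s['tcp_pos'],4),np.round(s['wrist_force'],1),s['gripper_width']); return s
E
python3 - <<'E'
from h import *
for n in('top','side'):
    d=cap(n,n+'0.png'); print(n,{k:np.round(v,3).tolist() for k,v in d.items() if k!='frame'})
s=st();print(np.round(s['ee_rot'],3))
a,b=[cv2.imread('pics/%s0.png'%n) for n in('top','side')]
E
```

```text
top {'vertical_fov': 50.789, 'cx': 255.019, 'cy': 191.089, 'eye': [0.374, -0.008, 0.99], 'rotation': [[0.028, -0.98, 0.197], [-0.999, -0.034, -0.023], [0.029, -0.196, -0.98]]}
side {'vertical_fov': 57.525, 'cx': 260.25, 'cy': 192.992, 'eye': [0.088, 0.508, 0.865], 'rotation': [[-0.753, -0.492, 0.436], [-0.658, 0.563, -0.501], [0.002, -0.664, -0.748]]}
0.1 [ 0.2321 -0.5797  0.2215] [-0.   0.6 -0.5] 0.9981895093266072
[[-0.928 -0.372 -0.001]
 [-0.372  0.928  0.002]
 [ 0.     0.002 -1.   ]]
```

View pics/top0.png

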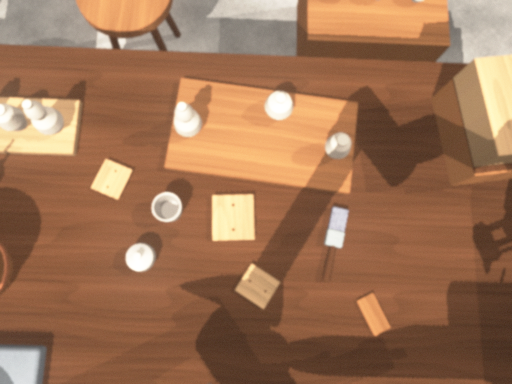

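View pics/side0.png

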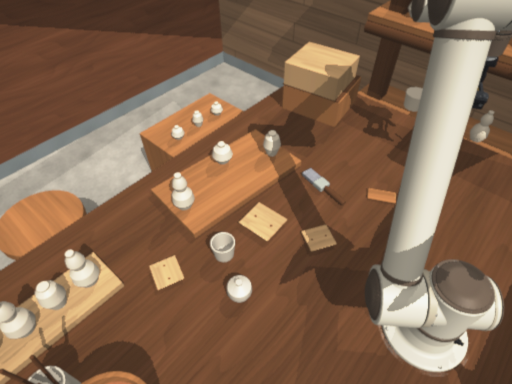

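The top view shows three mould-like blocks: (233,217), about 43x47 px; (112,179), about 30 px; and (258,286), about 33 px. The largest is (233,217), at (263,221) in the side view. The board's front edge runs (166,168) to (350,192) in the top view. I'll check this choice in a crop and measure it.

```bash
python3 - <<'E'
from h import *
d=cap('top'); im=d['frame']
cv2.imwrite('pics/crop.png',cv2.resize(im[60:320,80:380],None,fx=2.3,fy=2.3,interpolation=cv2.INTER_CUBIC))
hsv=cv2.cvtColor(im,cv2.COLOR_BGR2HSV)
print(hsv[217,225],hsv[286,265],hsv[130,230],hsv[179,105],hsv[230,300])
m=((hsv[...,2]>150)&(hsv[...,1]>60)).astype(np.uint8)*255
cs,_=cv2.findContours(m,cv2.RETR_EXTERNAL,cv2.CHAIN_APPROX_NONE)
for c in cs:
    if cv2.contourArea(c)>400:
        R=cv2.minAreaRect(c); 
        b=cv2.boxPoints(R)
        if cv2.pointPolygonTest(c,(233.,217.),False)>0 or cv2.pointPolygonTest(c,(230.,130.),False)>0 or 80<R[0][0]<300 and 170<R[0][1]<310:
            z=.022 if cv2.contourArea(c)>5000 else .016
            a=cv2.approxPolyDP(c,6,True)[:,0]
            print(np.round(R[0]),cv2.contourArea(c)); print(a.tolist(),[np.round(ray(d,*p,z)[:2],4).tolist() for p in a])
            print([np.round(ray(d,*p,z)[:2],4).tolist() for p in b])
E
```

```text
[ 25  66 254] [ 15 111 203] [ 14 136 243] [ 24  72 254] [ 10 140 106]
[212. 182.] 57683.0
[[2, 296], [35, 297], [76, 284], [70, 298], [116, 298], [150, 309], [168, 305], [169, 291], [187, 294], [179, 283], [214, 274], [154, 266], [232, 272], [248, 263], [235, 290], [264, 308], [279, 282], [249, 262], [295, 189], [343, 195], [332, 201], [377, 195], [351, 190], [363, 182], [352, 178], [363, 173], [359, 156], [351, 160], [357, 105], [283, 91], [292, 110], [276, 120], [264, 104], [280, 90], [184, 75], [273, 87], [291, 80], [300, 90], [341, 95], [366, 84], [382, 99], [388, 86], [411, 89], [414, 99], [430, 96], [433, 85], [397, 85], [417, 77], [280, 72], [290, 69], [286, 63], [395, 68], [282, 55], [195, 60], [204, 52], [71, 49], [87, 57], [123, 52], [236, 67], [74, 65], [98, 74], [1, 67], [0, 89], [19, 76], [24, 93], [41, 85], [68, 89], [65, 83], [97, 74], [95, 84], [138, 83], [148, 93], [169, 93], [178, 83], [168, 138], [155, 139], [167, 141], [161, 165], [174, 173], [156, 170], [161, 147], [123, 144], [131, 130], [142, 129], [83, 126], [76, 153], [78, 99], [0, 97], [26, 122], [19, 130], 
[... 1823 characters left out ...]
829], [0.7164, 0.2559], [0.7186, 0.4022], [0.6483, 0.4115], [0.7896, 0.4226], [0.787, 0.6165], [0.7235, 0.5432], [0.702, 0.5573], [0.708, 0.6046], [0.6289, 0.5927], [0.6399, 0.5679], [0.6118, 0.5758], [0.5991, 0.3721], [0.5882, 0.5389], [0.5625, 0.4232], [0.5471, 0.5141], [0.4998, 0.4747], [0.4965, 0.4295], [0.488, 0.4708], [0.4814, 0.4535], [0.469, 0.4683], [0.4702, 0.3535], [0.43, 0.4354], [0.4581, 0.4365], [0.4548, 0.4688], [0.424, 0.4787], [0.4183, 0.4339], [0.4006, 0.4848], [0.3802, 0.3162], [0.4233, 0.2691], [0.3862, 0.2681], [0.3597, 0.2333], [0.3538, 0.4419], [0.3469, 0.3656], [0.3307, 0.382], [0.3361, 0.5124]]
[[0.2886, 0.5634], [0.9345, 0.636], [0.9345, -0.4953], [0.2743, -0.4307]]
```

View pics/crop.png

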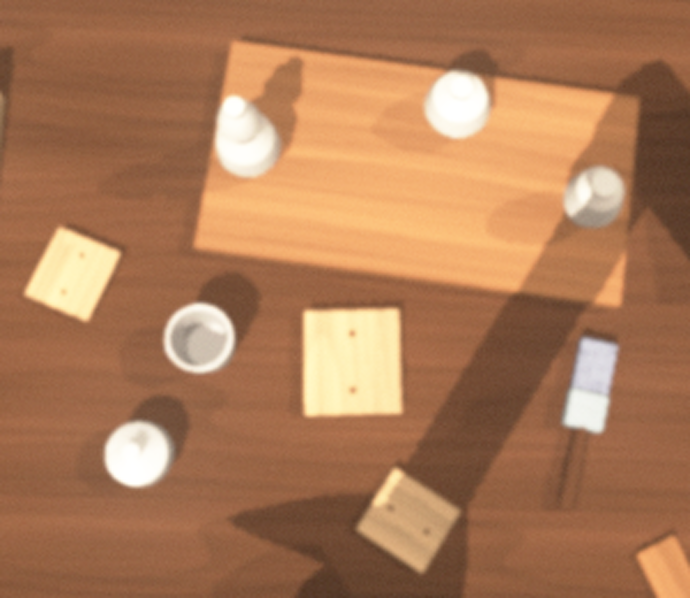

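The crop confirms it: the mould is the largest pale slab, with two holes, at crop (352,362). The board's front edge runs from crop (193,250) to (622,306). The cup is at (200,338), to the left, and the brush at (590,390), to the right.

```bash
cat >> h.py <<'E'
def mould(d,z=.016,near=(233,217),smin=40):
    hsv=cv2.cvtColor(d['frame'],cv2.COLOR_BGR2HSV)
    m=cv2.inRange(hsv,(18,smin,150),(35,130,255)); m=cv2.morphologyEx(m,cv2.MORPH_CLOSE,np.ones((5,5)))
    cs=[c for c in cv2.findContours(m,0,1)[0] if cv2.contourArea(c)>300]
    c=min(cs,key=lambda c:np.hypot(*(np.array(cv2.minAreaRect(c)[0])-near)))
    R=cv2.minAreaRect(c); b=cv2.boxPoints(R)
    P=np.array([ray(d,*p,z)[:2] for p in b])
    return R,b,P
E
python3 - <<'E'
from h import *
d=cap('top')
R,b,P=mould(d); print(R,cv2.contourArea(b)); print(np.round(P,4).tolist(), P.mean(0)); 
print([np.hypot(*(P[i]-P[i-1])).round(4) for i in range(4)])
Q=np.array([ray(d,u/2.3+79.8,v/2.3+59.8,.022)[:2] for u,v in[(193,248),(622,306),(640,95),(232,41)]])
print('board',Q.round(4).tolist(),[np.hypot(*(Q[i]-Q[i-1])).round(4) for i in range(4)])
for n,(u,v,z) in dict(cup=(200,338,.06),gourd=(248,150,.06),egg=(596,198,.06),squat=(458,105,.09),decoy=(408,520,.016)).items(): print(n,ray(d,u/2.3+80,v/2.3+60,z).round(3))
v=Q[1]-Q[0]; print('edge yaw of board x', np.degrees(np.arctan2(-v[0],-v[1])*-1))
E
```

```text
((232.5, 217.5), (45.0, 41.0), 90.0) 1845.0
[[0.5558, 0.0738], [0.5592, -0.0264], [0.4493, -0.0296], [0.4463, 0.0685]] [0.5026773 0.0215654]
[np.float64(0.1096), np.float64(0.1003), np.float64(0.1099), np.float64(0.0981)]
board [[0.619, 0.1948], [0.5716, -0.2651], [0.8135, -0.2898], [0.859, 0.1688]] [np.float64(0.2414), np.float64(0.4624), np.float64(0.2431), np.float64(0.4608)]
cup [0.516 0.173 0.06 ]
gourd [0.717 0.137 0.06 ]
egg [ 0.678 -0.23   0.06 ]
squat [ 0.763 -0.081  0.09 ]
decoy [ 0.342 -0.043  0.016]
edge yaw of board x -5.886604077561228
```

Emit:
step_arm:
  targets: "-1.67 2.07 0 0;-1.67 2.07 0 0;-1.67 2.07 0 0;-1.67 2.07 0 0;-1.67 2.07 0 0;-1.67 2.07 0 0;-1.67 2.07 0 0;-1.67 2.07 0 0;-1.67 2.07 0 0;-1.67 2.07 0 0;-1.67 2.07 0 0;-1.67 2.07 0 0"
  claw: 6

```text
time_s: 1.2
tcp_pos: [0.326, -0.2738, 0.2226]
ee_rot: [[-0.928, -0.371, 0.0], [-0.371, 0.928, 0.0], [-0.0, -0.0, -1.0]]
wrist_force: [0.3, -0.1, 0.4]
gripper_width: 0.692
gripper_force: 0.0
```

Emit:
step_arm:
  targets: "-1.67 2.07 0 0;-1.67 2.07 0 0;-1.67 2.07 0 0;-1.67 2.07 0 0;-1.67 2.07 0 0;-1.67 2.07 0 0;-1.67 2.07 0 0;-1.67 2.07 0 0;-1.67 2.07 0 0;-1.67 2.07 0 0;-1.67 2.07 0 0;-1.67 2.07 0 0"

```text
time_s: 2.2
tcp_pos: [0.4197, 0.0313, 0.2226]
ee_rot: [[-0.928, -0.372, 0.0], [-0.372, 0.928, 0.0], [-0.0, 0.0, -1.0]]
wrist_force: [0.4, 0.6, 0.4]
gripper_width: 0.686
gripper_force: 0.0
```

Emit:
step_arm:
  targets: "0 0 1 5;0 0 2 5;0 0 2 5;0 0 2 5;0 0 2 5;0 0 2 2.7;0 0 1 0;0 0 0 0;0 0 0 0"

```text
time_s: 2.95
tcp_pos: [0.4197, 0.0299, 0.1024]
ee_rot: [[-0.995, 0.102, -0.001], [0.102, 0.995, -0.001], [0.001, -0.001, -1.0]]
wrist_force: [-0.4, 0.2, 1.4]
gripper_width: 0.689
gripper_force: 0.0
```

```bash
python3 - <<'E'
from h import *
s=st();print(np.round(s['ee_rot'],3),np.round(s['joints'],1))
R,b,P=mould(cap('top')); print(R,P.mean(0))
E
```

```text
2.95 [0.4197 0.0299 0.1024] [-0.4  0.2  1.4] 0.6893837372398272
[[-0.995  0.102 -0.001]
 [ 0.102  0.995 -0.001]
 [ 0.001 -0.001 -1.   ]] [  26.4   10.3  -36.5    0.   -43.2 -122.3]
((111.20002746582031, 178.60000610351562), (28.621667861938477, 33.09380340576172), 26.56505012512207) [0.58859003 0.32165095]
```

Emit:
step_arm:
  targets: "0 0 2.5 0;0 0 2.5 0;0 0 2.5 0;0 0 1.5 0;0 0 0.6 0;0 0 0 0"

```text
time_s: 3.5
tcp_pos: [0.4198, 0.03, 0.0063]
ee_rot: [[-0.995, 0.102, -0.001], [0.102, 0.995, -0.001], [0.001, -0.001, -1.0]]
wrist_force: [0.1, 1.0, 1.0]
gripper_width: 0.688
gripper_force: 0.0
```

Emit:
step_arm:
  targets: "-0.5 0 0 0;-0.5 0 0 0;-0.5 0 0 0;-0.5 0 0 0;-0.5 0 0 0;-0.5 0 0 0;-0.5 0 0 0;-0.5 0 0 0;-0.5 0 0 0;-0.3 0 0 0;-0.2 0 0 0;0 0 0 0"

```text
time_s: 4.5
tcp_pos: [0.47, 0.0248, 0.0065]
ee_rot: [[-0.995, 0.103, 0.0], [0.103, 0.995, 0.0], [-0.0, 0.0, -1.0]]
wrist_force: [0.0, -1.1, -0.4]
gripper_width: 0.693
gripper_force: 0.0
```

```bash
python3 - <<'E'
from h import *
st();d=cap('side','s1.png'); cv2.imwrite('pics/s1c.png',cv2.resize(d['frame'][120:290,150:360],None,fx=3,fy=3))
E
```

```text
4.5 [0.47   0.0248 0.0065] [ 0.  -1.1 -0.4] 0.6932953846242198
```

View pics/s1c.png

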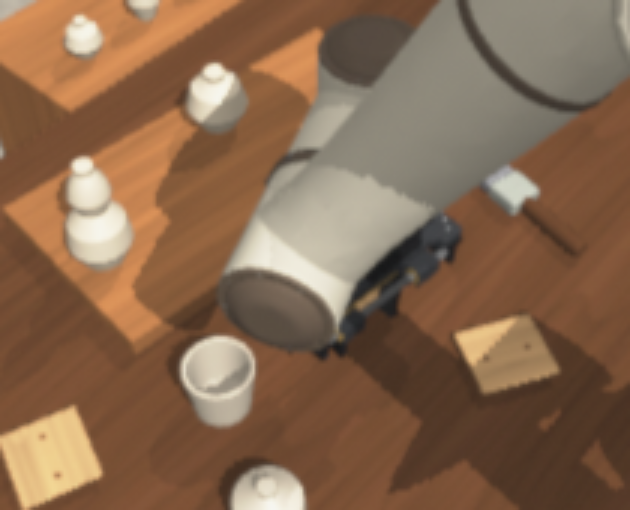

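The arm hides the mould in the side view: only the gripper at crop (390,280) shows, with the cup at (218,380) clear. I'll go by force from here.

Emit:
step_arm:
  targets: "-0.2 0 0 0;-0.2 0 0 0;-0.2 0 0 0;-0.1 0 0 0;-0.1 0 0 0;-0.1 0 0 0;0 0 0 0"

```text
time_s: 5.13
tcp_pos: [0.4787, 0.0239, 0.0066]
ee_rot: [[-0.995, 0.102, 0.0], [0.102, 0.995, 0.0], [-0.0, 0.0, -1.0]]
wrist_force: [0.0, -0.2, -0.0]
gripper_width: 0.69
gripper_force: 0.1
```

Emit:
step_arm:
  targets: "-0.1 0 0 0;-0.1 0 0 0;0 0 0 0"

```text
time_s: 5.38
tcp_pos: [0.4807, 0.0237, 0.0066]
ee_rot: [[-0.995, 0.102, 0.0], [0.102, 0.995, 0.0], [-0.0, 0.0, -1.0]]
wrist_force: [0.1, 0.2, -0.4]
gripper_width: 0.69
gripper_force: 0.1
```

Emit:
step_arm:
  targets: "-0.1 0 0 0;-0.1 0 0 0;0 0 0 0"

```text
time_s: 5.63
tcp_pos: [0.4827, 0.0236, 0.0066]
ee_rot: [[-0.995, 0.102, 0.0], [0.102, 0.995, 0.0], [-0.0, 0.0, -1.0]]
wrist_force: [-0.0, 0.3, 0.0]
gripper_width: 0.689
gripper_force: 0.1
```

Emit:
step_arm:
  targets: "-0.1 0 0 0;-0.1 0 0 0;0 0 0 0"

```text
time_s: 5.88
tcp_pos: [0.4836, 0.0232, 0.0064]
ee_rot: [[-0.995, 0.103, -0.002], [0.103, 0.995, -0.0], [0.002, -0.001, -1.0]]
wrist_force: [-3.2, 1.3, 1.4]
gripper_width: 0.691
gripper_force: 1.5
```

Emit:
step_arm:
  targets: "-0.1 0 0 0;-0.1 0 0 0;0 0 0 0"

```text
time_s: 6.13
tcp_pos: [0.4839, 0.0228, 0.0061]
ee_rot: [[-0.995, 0.103, -0.005], [0.103, 0.995, -0.001], [0.005, -0.001, -1.0]]
wrist_force: [-7.3, 3.1, 3.0]
gripper_width: 0.688
gripper_force: 3.6
```

Emit:
step_arm:
  targets: "-0.1 0 0 0;-0.1 0 0 0;0 0 0 0"

```text
time_s: 6.38
tcp_pos: [0.4841, 0.0224, 0.0058]
ee_rot: [[-0.995, 0.104, -0.009], [0.104, 0.995, -0.002], [0.008, -0.003, -1.0]]
wrist_force: [-10.4, 5.9, 6.0]
gripper_width: 0.686
gripper_force: 5.4
```

Emit:
step_arm:
  targets: "0 0 -0.2 0;0 0 -0.2 0;0 0 -0.2 0;-0.03 0 -0.2 0;-0.03 0 -0.2 0"

```text
time_s: 6.8
tcp_pos: [0.4843, 0.0221, 0.0152]
ee_rot: [[-0.995, 0.104, -0.01], [0.104, 0.995, -0.002], [0.009, -0.003, -1.0]]
wrist_force: [-9.3, 4.3, 0.2]
gripper_width: 0.692
gripper_force: 4.6
```

Emit:
step_arm:
  targets: "-0.03 0 -0.2 0;-0.03 0 -0.2 0;-0.04 0 -0.2 0;-0.04 0 -0.2 0;-0.05 0 -0.2 0"

```text
time_s: 7.22
tcp_pos: [0.4855, 0.0219, 0.025]
ee_rot: [[-0.995, 0.104, -0.011], [0.104, 0.995, -0.002], [0.011, -0.003, -1.0]]
wrist_force: [-9.7, 4.8, 1.3]
gripper_width: 0.686
gripper_force: 5.2
```

```bash
python3 - <<'E'
from h import *
d=cap('top'); e=cap('side'); a=cv2.resize(d['frame'][100:260,160:320],None,fx=2.5,fy=2.5);b=cv2.resize(e['frame'][130:290,190:350],None,fx=2.5,fy=2.5)
cv2.imwrite('pics/p2.png',np.hstack([a,b]))
E
```

```text
(no output)
```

View pics/p2.png

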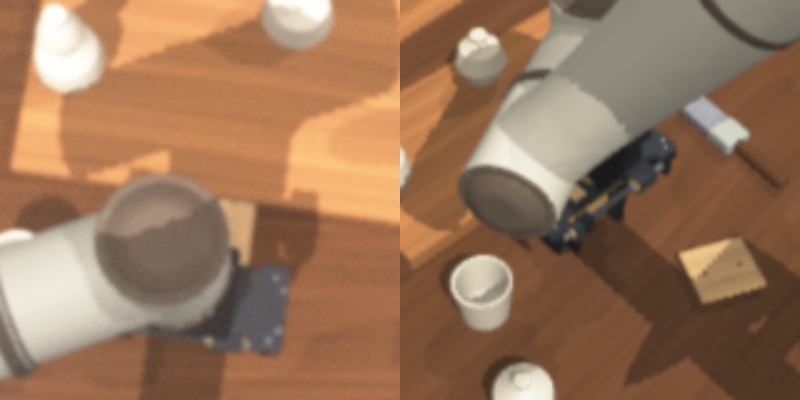

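The top view (left half) shows the mould's far right corner at (255,202), flush with the board edge. The side view is hidden by the wrist. The tip is at z=25 mm and still pressing 10 N, so the rim is following.

Emit:
step_arm:
  targets: "-0.06 0 -0.25 0;-0.07 0 -0.25 0;-0.08 0 -0.25 0;-0.09 0 -0.25 0;-0.1 0 -0.25 0;-0.11 0 -0.25 0;-0.12 0 -0.25 0;-0.13 0 -0.25 0"

```text
time_s: 7.98
tcp_pos: [0.4914, 0.0206, 0.0448]
ee_rot: [[-0.994, 0.104, -0.015], [0.105, 0.995, -0.003], [0.014, -0.004, -1.0]]
wrist_force: [-14.1, 3.8, 5.6]
gripper_width: 0.691
gripper_force: 7.0
```

Emit:
step_arm:
  targets: "-0.14 0 -0.25 0;-0.15 0 -0.25 0;-0.16 0 -0.25 0;-0.17 0 -0.25 0;-0.19 0 -0.25 0;-0.21 0 -0.25 0"

```text
time_s: 8.48
tcp_pos: [0.5012, 0.0191, 0.0601]
ee_rot: [[-0.994, 0.105, -0.016], [0.105, 0.994, -0.003], [0.016, -0.005, -1.0]]
wrist_force: [-13.9, 2.1, 7.4]
gripper_width: 0.688
gripper_force: 7.7
```

Emit:
step_arm:
  targets: "-0.22 0 -0.27 0;-0.24 0 -0.27 0;-0.26 0 -0.27 0;-0.28 0 -0.27 0;-0.3 0 -0.26 0;-0.3 0 -0.24 0"

```text
time_s: 8.98
tcp_pos: [0.518, 0.0174, 0.0773]
ee_rot: [[-0.994, 0.104, -0.014], [0.104, 0.995, -0.004], [0.014, -0.005, -1.0]]
wrist_force: [-14.3, 1.4, 15.6]
gripper_width: 0.69
gripper_force: 9.7
```

Emit:
step_arm:
  targets: "-0.3 0 -0.22 0;-0.3 0 -0.2 0;-0.3 0 -0.17 0;-0.3 0 -0.15 0;-0.3 0 -0.13 0;-0.3 0 -0.11 0"

```text
time_s: 9.48
tcp_pos: [0.5402, 0.0155, 0.09]
ee_rot: [[-0.995, 0.102, -0.005], [0.102, 0.995, -0.004], [0.004, -0.004, -1.0]]
wrist_force: [-13.1, -1.9, 22.7]
gripper_width: 0.694
gripper_force: 11.8
```

Emit:
step_arm:
  targets: "0 0 -0.2 0;0 0 -0.2 0;-0.1 0 -0.2 0;-0.2 0 -0.1 0"

```text
time_s: 9.82
tcp_pos: [0.5459, 0.017, 0.0945]
ee_rot: [[-0.995, 0.102, 0.001], [0.102, 0.995, 0.0], [-0.001, 0.0, -1.0]]
wrist_force: [-0.6, 0.4, 2.2]
gripper_width: 0.693
gripper_force: 0.7
```

Emit:
step_arm:
  targets: "-0.25 0 0 0;-0.25 0 0 0;-0.25 0 0 0;-0.25 0 0 0;-0.25 0 0 0;-0.25 0 0.05 0;-0.25 0 0.05 0;-0.25 0 0.05 0"

```text
time_s: 10.48
tcp_pos: [0.5695, 0.0145, 0.1007]
ee_rot: [[-0.995, 0.099, 0.009], [0.099, 0.995, -0.003], [-0.01, -0.002, -1.0]]
wrist_force: [-10.1, -1.4, 40.4]
gripper_width: 0.689
gripper_force: 19.3
```

Emit:
step_arm:
  targets: "-0.25 0 0.1 0;-0.25 0 0.1 0;-0.25 0 0.1 0;-0.25 0 0.1 0;0 0 0 0"

```text
time_s: 10.9
tcp_pos: [0.5859, 0.0129, 0.103]
ee_rot: [[-0.995, 0.095, 0.025], [0.095, 0.995, -0.004], [-0.025, -0.001, -1.0]]
wrist_force: [-7.7, -4.6, 51.2]
gripper_width: 0.688
gripper_force: 24.4
```

```bash
python3 - <<'E'
from h import *
st()
d=cap('top'); e=cap('side'); a=cv2.resize(d['frame'][100:260,160:320],None,fx=2.5,fy=2.5);b=cv2.resize(e['frame'][130:290,190:350],None,fx=2.5,fy=2.5)
cv2.imwrite('pics/p3.png',np.hstack([a,b]))
E
```

```text
10.9 [0.5859 0.0129 0.103 ] [-7.7 -4.6 51.2] 0.6882997672418404
```

View pics/p3.png

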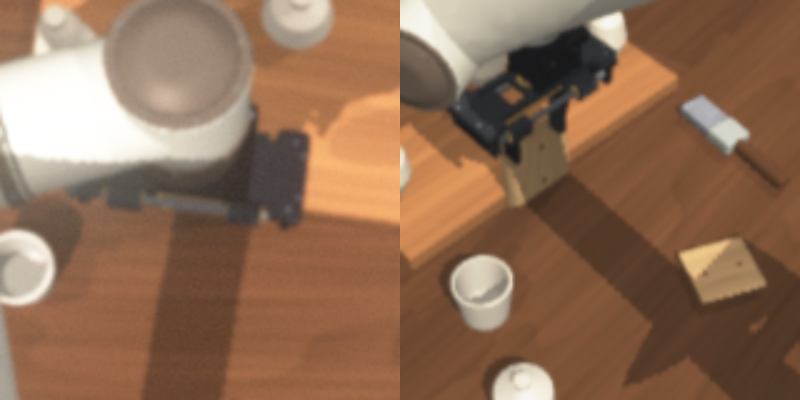

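The side view (right half) shows the mould standing almost upright against the board, with its narrow face and holes at (545,150). The fingertips are at its top, (515,155). They bear down on its upper edge with 51 N, so I'll ease the load while pushing forward.

Emit:
step_arm:
  targets: "-0.2 0 -0.2 0;-0.2 0 -0.2 0;-0.2 0 -0.2 0;-0.2 0 -0.15 0"

```text
time_s: 11.33
tcp_pos: [0.5879, 0.0126, 0.104]
ee_rot: [[-0.995, 0.099, 0.012], [0.099, 0.995, -0.002], [-0.012, -0.0, -1.0]]
wrist_force: [-5.6, -1.6, 23.8]
gripper_width: 0.689
gripper_force: 12.2
```

Emit:
step_arm:
  targets: "-0.2 0 -0.15 0;-0.2 0 -0.15 0;-0.2 0 -0.1 0"

```text
time_s: 11.58
tcp_pos: [0.5926, 0.0122, 0.1047]
ee_rot: [[-0.995, 0.1, 0.008], [0.1, 0.995, -0.001], [-0.008, -0.0, -1.0]]
wrist_force: [-3.3, -1.6, 13.8]
gripper_width: 0.691
gripper_force: 6.5
```

Emit:
step_arm:
  targets: "-0.25 0 -0.1 0;-0.25 0 -0.05 0;-0.25 0 -0.05 0;-0.25 0 0 0"

```text
time_s: 11.92
tcp_pos: [0.602, 0.0114, 0.1044]
ee_rot: [[-0.995, 0.101, 0.006], [0.101, 0.995, -0.0], [-0.006, 0.0, -1.0]]
wrist_force: [-0.1, -0.5, 6.6]
gripper_width: 0.692
gripper_force: 3.1
```

Emit:
step_arm:
  targets: "-0.3 0 0 0;-0.3 0 0 0;-0.3 0 0.05 0;-0.3 0 0.05 0"

```text
time_s: 12.25
tcp_pos: [0.6128, 0.0105, 0.1019]
ee_rot: [[-0.995, 0.102, 0.003], [0.102, 0.995, 0.0], [-0.003, 0.0, -1.0]]
wrist_force: [0.9, 0.2, 4.3]
gripper_width: 0.687
gripper_force: 2.2
```

```bash
python3 - <<'E'
from h import *
st()
e=cap('side'); cv2.imwrite('pics/p4.png',cv2.resize(e['frame'][120:240,200:350],None,fx=4,fy=4,interpolation=cv2.INTER_CUBIC))
E
```

```text
12.25 [0.6128 0.0105 0.1019] [0.9 0.2 4.3] 0.6874903329002159
```

View pics/p4.png

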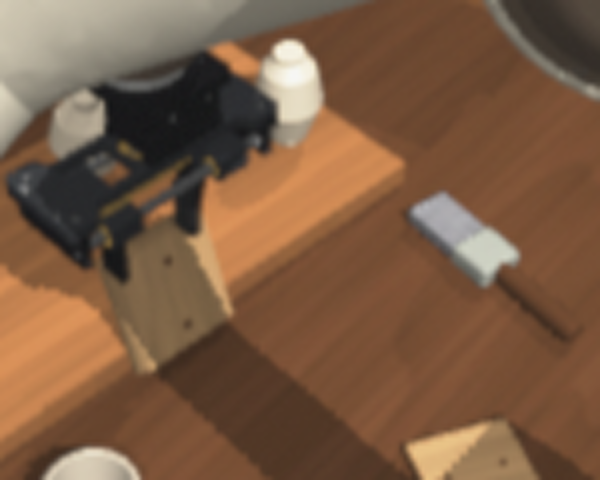

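The side view shows the mould leaning over the board top, with the fingers at its upper edge (crop (150,240)) and its lower end off the bench at (150,370). It's past balance, so I'll ease it over.

Emit:
step_arm:
  targets: "-0.3 0 0.07 0;-0.3 0 0.08 0;-0.3 0 0.1 0;-0.3 0 0.1 0;-0.3 0 0.12 0;-0.3 0 0.14 0;-0.3 0 0.16 0;-0.3 0 0.18 0"

```text
time_s: 12.97
tcp_pos: [0.634, 0.0076, 0.0903]
ee_rot: [[-0.995, 0.103, -0.003], [0.103, 0.995, -0.0], [0.003, -0.0, -1.0]]
wrist_force: [0.5, 1.1, -0.6]
gripper_width: 0.689
gripper_force: 0.0
```

Emit:
step_arm:
  targets: "-0.1 0 -0.3 0;0 0 -0.4 0;0 0 -0.5 0;0 0 -0.5 0;0 0 0 0;0 0 0 0"

```text
time_s: 13.47
tcp_pos: [0.6362, 0.0079, 0.1096]
ee_rot: [[-0.995, 0.102, 0.002], [0.102, 0.995, 0.001], [-0.001, 0.001, -1.0]]
wrist_force: [0.2, 0.1, 0.6]
gripper_width: 0.691
gripper_force: 0.0
```

```bash
python3 - <<'E'
from h import *
st()
e=cap('side'); cv2.imwrite('pics/p5.png',cv2.resize(e['frame'][120:240,200:350],None,fx=4,fy=4,interpolation=cv2.INTER_CUBIC))
E
```

```text
13.4667 [0.6362 0.0079 0.1096] [0.2 0.1 0.6] 0.6909628092881551
```

View pics/p5.png

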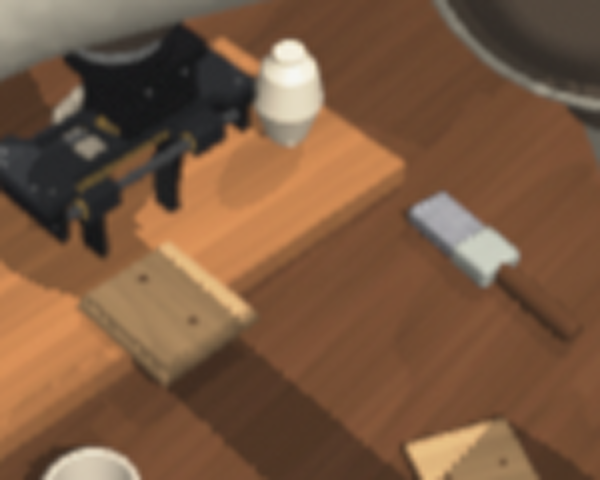

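The mould now lies on the board, narrow face up with its holes at (143,277) and (192,320). Its near rim, (165,382) to (255,318), overhangs the front edge. The vases haven't moved.

```bash
python3 - <<'E'
from h import *
d=cap('side'); 
bx=np.array([.9947,-.1028]);by=np.array([.1028,.9947]); e0=np.array([.619,.1948])
for n,(u,v,z) in dict(nl=(165,382,.022),nr=(255,318,.022),holes1=(143,277,.038),h2=(192,320,.038)).items():
    p=ray(d,u/4+199.6,v/4+119.6,z)[:2]; print(n,p.round(4),'board-x from edge',((p-e0)@bx).round(4),'y',((p-e0)@by).round(4))
t=np.array([.6362,.0079]); print('tcp',(t-e0)@bx,(t-e0)@by)
E
```

```text
nl [0.5647 0.0501] board-x from edge -0.0392 y -0.1495
nr [ 0.555  -0.0438] board-x from edge -0.0391 y -0.2439
holes1 [ 0.6417 -0.0071] board-x from edge 0.0433 y -0.1985
h2 [5.817e-01 5.000e-04] board-x from edge -0.0172 y -0.1971
tcp 0.03632215999999999 -0.18414127000000002
```

Emit:
step_arm:
  targets: "2 0 0 0;2 0 0 0;2 0 0 0;2 0 0 0;1.5 0 0 0;1 0 0 0;1 0 0 0;0 0 0 0"

```text
time_s: 14.23
tcp_pos: [0.52, 0.0195, 0.1087]
ee_rot: [[-0.995, 0.102, -0.001], [0.102, 0.995, 0.0], [0.001, -0.0, -1.0]]
wrist_force: [-0.2, 0.2, -0.2]
gripper_width: 0.687
gripper_force: 0.0
```

Emit:
step_arm:
  targets: "0 -0.6 2 0;0 -0.6 2 0;0 0 2 0;0 0 1.5 0;0 0 0.8 0;0 0 0 0"

```text
time_s: 14.73
tcp_pos: [0.5198, 0.0072, 0.0238]
ee_rot: [[-0.995, 0.103, -0.003], [0.103, 0.995, -0.001], [0.003, -0.001, -1.0]]
wrist_force: [-0.4, -0.2, -0.5]
gripper_width: 0.694
gripper_force: 0.0
```

Emit:
step_arm:
  targets: "-0.5 0 0 0;-0.5 0 0 0;-0.5 0 0 0;-0.5 0 0 0;-0.5 0 0 0;-0.5 0 0 0;-0.4 0 0 0;-0.4 0 0 0;-0.4 0 0 0;-0.4 0 0 0;-0.4 0 0 0;0 0 0 0"

```text
time_s: 15.73
tcp_pos: [0.571, 0.0024, 0.0258]
ee_rot: [[-0.995, 0.102, 0.001], [0.102, 0.995, -0.0], [-0.001, 0.0, -1.0]]
wrist_force: [-0.2, -0.2, 0.8]
gripper_width: 0.691
gripper_force: 0.4
```

Emit:
step_arm:
  targets: "-0.4 0 0 0;-0.4 0 0 0;-0.4 0 0 0;-0.4 0 0 0;-0.4 0 0 0;-0.3 0 0 0;-0.2 0 0 0;0 0 0 0"

```text
time_s: 16.4
tcp_pos: [0.5955, -0.0001, 0.0256]
ee_rot: [[-0.995, 0.102, 0.001], [0.102, 0.995, 0.0], [-0.001, 0.0, -1.0]]
wrist_force: [-0.7, -0.2, 1.1]
gripper_width: 0.691
gripper_force: 0.3
```

Emit:
step_arm:
  targets: "-0.2 0 0 0;-0.2 0 0 0;0 0 0 0;0.5 0 0 0;1 0 0 0;1.5 0 -1 0;1 0 -2 0;0 0 -3 0;0 0 -3 0;0 0 -3 0"

```text
time_s: 17.23
tcp_pos: [0.5584, 0.0036, 0.1469]
ee_rot: [[-0.995, 0.102, -0.0], [0.102, 0.995, -0.0], [0.0, -0.0, -1.0]]
wrist_force: [0.1, 0.6, 0.0]
gripper_width: 0.69
gripper_force: 0.0
```

Emit:
step_arm:
  targets: "2 -2 -2 0;2 -3 -2 0;2 -3 -1 0;2 -3 0 0;2 -3 0 0;1 -3 0 0;0 -3 0 0;0 -3 0 0;0 -3 0 0;0 -3 0 0;0 -2 0 0;0 0 0 0"

```text
time_s: 18.23
tcp_pos: [0.4173, -0.2961, 0.1953]
ee_rot: [[-0.994, 0.106, 0.0], [0.106, 0.994, -0.001], [-0.0, -0.001, -1.0]]
wrist_force: [-0.6, -0.8, 0.4]
gripper_width: 0.687
gripper_force: 0.0
```

```bash
python3 - <<'E'
from h import *
st()
d=cap('top','t6.png'); e=cap('side'); a=cv2.resize(d['frame'][60:220,140:300],None,fx=2.5,fy=2.5,interpolation=2);b=cv2.resize(e['frame'][100:260,150:310],None,fx=2.5,fy=2.5,interpolation=2)
cv2.imwrite('pics/p6.png',np.hstack([a,b]))
E
```

```text
18.2333 [ 0.4173 -0.2961  0.1953] [-0.6 -0.8  0.4] 0.6868204359530812
```

View pics/p6.png

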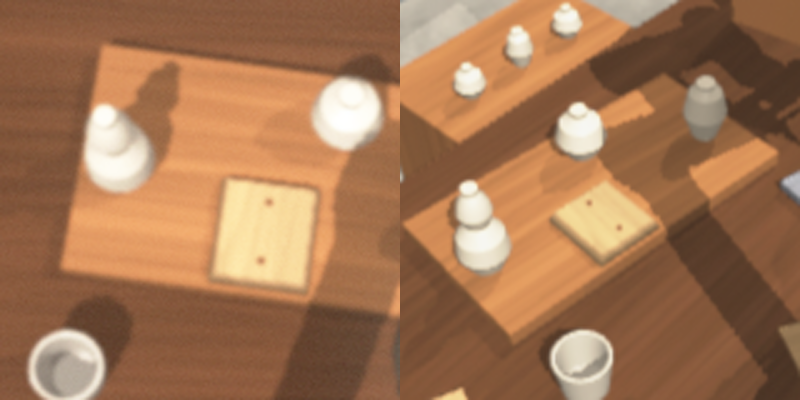

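The left half (top view) shows the mould narrow face up on the board, with its near rim, (211,281) to (309,292), inside the board edge line, (62,270) to (395,315). The vases and cup haven't moved. I'll check the margin in numbers.

```bash
python3 - <<'E'
from h import *
im=cv2.imread('pics/t6.png').astype(int)
for c in(218,228,230,240,250,260): print(c,[tuple(im[v,c,1:]) .__repr__().replace('np.int64','') for v in range(166,188)])
E
```

```text
218 ['((151), (224))', '((147), (221))', '((148), (223))', '((154), (227))', '((160), (232))', '((161), (231))', '((154), (227))', '((148), (222))', '((133), (203))', '((115), (174))', '((97), (146))', '((89), (135))', '((81), (126))', '((84), (128))', '((89), (133))', '((89), (134))', '((88), (133))', '((86), (130))', '((85), (129))', '((86), (130))', '((86), (130))', '((87), (133))']
228 ['((216), (248))', '((217), (247))', '((212), (246))', '((196), (237))', '((174), (220))', '((146), (190))', '((128), (172))', '((128), (184))', '((140), (208))', '((136), (205))', '((123), (184))', '((105), (157))', '((93), (138))', '((83), (130))', '((83), (128))', '((87), (133))', '((85), (131))', '((86), (132))', '((85), (129))', '((85), (130))', '((84), (127))', '((88), (130))']
230 ['((220), (249))', '((222), (249))', '((220), (249))', '((204), (242))', '((182), (226))', '((152), (194))', '((138), (179))', '((128), (180))', '((137), (203))', '((141), (212))', '((129), (192))', '((109), (165))', '((94), (140))', '((88), (130))', '((81), (126))', '((89), (133))', '((88), (135))', '((89), (134))
[... 551 characters left out ...]
46))', '((210), (244))', '((195), (237))', '((175), (222))', '((151), (195))', '((134), (179))', '((133), (191))', '((140), (208))', '((136), (203))', '((120), (181))', '((102), (153))', '((92), (137))', '((84), (128))', '((87), (132))', '((88), (136))', '((89), (135))', '((88), (133))', '((88), (134))']
260 ['((218), (248))', '((218), (248))', '((219), (248))', '((217), (247))', '((217), (247))', '((211), (245))', '((209), (243))', '((197), (237))', '((178), (223))', '((152), (196))', '((136), (176))', '((127), (176))', '((136), (199))', '((137), (206))', '((129), (193))', '((111), (166))', '((94), (142))', '((87), (132))', '((82), (126))', '((84), (128))', '((87), (132))', '((84), (129))']
```

The margin is about 3.5 px, or 8 mm, along the whole near rim. The arm is clear.

```bash
python3 -c "
from h import *
print(r.finish_job())"
```

```text
the job is handed in; nothing more can be done
None
```

The mould is turned over and lies broad face down, wholly on the ware board about 8 mm inside the front edge; the pots and tools were left alone, and I handed the job in at about 18 s (the fingertips briefly pressed down on its upper edge with 51 N during the tip-over).

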